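# Register a re-glued phone in its press jig and close it with the pressure plate

## Robot

A 6-joint arm with a two-finger parallel gripper is mounted at the origin on a cart in front of the work surface, level with it; the furniture and walls round the work are solid. World frame = base frame: x ahead of the robot, y to its left, z up, the work surface at z = 0. Lengths are in m, angles in degrees, forces in N, time in s.
With the tool pointing down it reaches from about 0.375 to 0.9 m from the base axis. Payload 3.1 kg.
Tool frame: the origin (TCP) lies midway between the tips of the shut fingers; the grasp point (between the pads) lies 19 mm behind it (bot.hold_point_z is the distance from the TCP to the grasp point, in m); z points along the fingers, y is the line along which they close (so a half turn about z gives the same grasp; the last joint's range is limited). The gripper opens to 87 mm and grips with 3 to 60 N. Pads are 19 mm wide; open, the fingers measure 117 mm over their backs; the gripper's body (75 mm by 190 mm) begins 51 mm behind the grasp point.
Start: joints at [-75.888, 30.224, 82.088, -0, 67.689, -10.227], TCP at [0.258, -0.569, 0.223] pointing down, gripper open.
Joint ranges: [-176.69, 176.69], [-43.24, 126.21], [12.49, 139.97], [-82, 262], [0, 151.66], [-163.58, 163.58]. Speed limits (degrees/s): [159.86, 159.86, 180, 180, 180, 180].

## Interface

Orientations are given as a 3x3 rotation matrix whose columns are the frame's x, y, z axes.
In Python, from rig import read_state, optics, order, bot gives the robot as it stands.
- The arm moves only by the tool drive_tool, never from a script. Its argument "steps" is a list of rows, each a list of 7 numbers: the finger opening in mm, from 0 to 87, then the shift along the tool's x, y, z normalised to -1 to 1, where 1 is 0.12 m, then the turn, a rotation vector about the tool's x, y, z normalised to -1 to 1, where 1 is 1.5 rad. In form: [[jaw, tx, ty, tz, ax, ay, az], ...]. A call has 1 to 8 rows; each row is the pose to reach, as a shift and turn from the pose commanded when the call began, along the tool's axes at that moment; what a row does not reach only later rows make up. A row lasts 1/10 s, in which the tool goes at most 50 mm and 8.59 degrees, less where a joint would pass 70% of its speed; a pose out of reach is approached as far as the arm can. A call with a number of a shift or a turn outside -1 to 1 is refused whole. A call with a gripper value outside its range is refused whole. The fingers move at their own pace and stop on an object; the grip force is fixed at half the most. Time passes only in rows, so rows that repeat a pose let the fingers close. It gives the time, the measured TCP pose, the force, the opening and the grip force at its end, in the units of the state.
- read_state(): the state, without advancing time (a new reading comes with each control period).
- optics.capture(name): name is "scene" or "top" or "wrist"; returns a dict with "color" (480x640x3 uint8, blue, green, red), "range_z" (480x640 float32, m along the optical axis (not along the pixel's ray), 0 where there is no reading), "fx", "fy", "cx", "cy" (pixels), "D" ([k1, k2, p1, p2, k3] as OpenCV has them; the pictures are not rectified), "rvec" (rotation vector, rad) and "tvec" (3), from world to camera coordinates, as OpenCV has them. Camera axes: x right, y down, z forward; pixel columns grow to the right and rows downward; lengths in m; the calibration is good to about 2 mm. A picture is of the moment at which its call begins.
- order.hand_in(): hands the job in; it is judged then, once.
The state is a dict: "time_s": time; "joint_positions": joint angles; "qvel": joint speeds; "tau": joint torques, N m; "position": TCP position; "tcp_rot": TCP orientation; "force": force on the tool from outside, world axes, zero at the start; "moment": the same for the moment, N m; "opening": opening from 0.0 (shut) to 1.0 (fully open); "grasp_force": force on a finger pad.
Only numpy, scipy, OpenCV 4.12 (cv2) and the standard library are available. Lean on these libraries where they do the work, as an engineer would, in place of code of your own. Each camera call takes 0.05 s, during which the arm holds its last target. There are 200 camera calls.

## Task

The phone's new screen has just been glued and it lies loosely on the pad of the press jig. Push it flat along the pad until one long edge is against both side stops and one end is against the end stop, with no gap. Then take the pressure plate by its handle and lower it, without dropping it, over the two guide pins until it lies flat on the phone; let go and leave the phone against its stops and the other things on the bench where they are.

Things in the scene. Friction and masses are not known exactly. Their poses are not given: they have to be found in the camera images.
- press_jig: Low aluminium jig, 220 x 142 x 12 mm (x -110..110, y -76..66), fixed to the bench, flat grey pad on top (x -98..98, y -72..44 mm, 14 mm above the bench). Origin on the bench below point nest; x along its length, z up. Its +y side (side stops) faces away from the robot and its +x end (end stop) to the robot's right, turned up to 0.3 rad from square.
- nest (a point): Point on the pad surface, 14 mm above the bench, where the phone's origin lies when the phone is flat and touches all three stops. Axes as the jig's: +y leads to the side stops, +x to the end stop. A grey panel (furniture, fixed) leans on the bench behind the left end of the jig, over 0.1 m from the nest; carry the plate in front of it.
- side_stop_1 (a point): Top of one of the two fixed side stops, steel dowels 10 mm in diameter standing 6 mm above the pad; this one at jig x -30, y +39 mm.
- side_stop_2 (a point): Top of the other side stop, a like dowel at jig x +30, y +39 mm.
- end_stop (a point): Top of the fixed end stop, a like dowel at jig x +74, y 0 mm.
- guide_pin_a (a point): Top of guide pin a: fixed upright steel pin, 10 mm in diameter with a bullet nose, at jig x -88, y +52 mm, top 46 mm above the bench.
- guide_pin_b (a point): Top of guide pin b, a like pin at jig x +88, y -40 mm, top 46 mm above the bench.
- phone: Phone, a plain slab 138 x 68 x 8 mm with pale frame and dark glass, 0.1 to 0.2 kg. Origin: centre of its underside; x along its length, z up, axes near the jig's. It starts flat on the pad, screen up, 8 to 22 mm short of its place along jig x, 12 to 24 mm short along jig y, skewed up to 0.15 rad. It slides on the pad with 1 to 2.5 N.
- pressure_plate: Loose aluminium plate 204 x 128 x 10 mm, 0.4 to 0.6 kg, two rectangular windows, black bridge handle. Origin: its centre, at the bottom of its 6 mm feet (underside of the plate at z 6, top at z 16 mm). Starts on its feet on the bench left of the jig, turned under 0.6 rad from the jig's heading. Seated, its axes lie along the jig's and its origin 16 mm above the bench over the nest.
- plate_handle (a point): Centre of the handle's grip bar, 42 mm above the plate's origin: bar 16 mm wide (plate x), 72 mm long (plate y), 16 mm high, its underside 18 mm above the plate's top, 40 mm clear between its posts. Grip across its 16 mm width. Axes as the plate's.
- plate_bore_a (a point): Centre of through bore a (12.5 mm, for guide pin a) at the plate's underside: plate x -88, y +52, z 6 mm. The two bores fit the pins only this way round.
- plate_bore_b (a point): Centre of through bore b (12.5 mm, for guide pin b) at the plate's underside: plate x +88, y -40, z 6 mm.
- plate_feet (a point): Point between the plate's two long-side feet (plate x 0, y -38 mm, z 0, at their inner face). Seated, they hang 2 mm over the pad beside the phone's free long edge, another foot (inner face at plate x -73 mm) beside its free end, each 4 mm clear of a phone that is at its stops; otherwise they land on the phone.
- flux_tub: Bystander: round screw-lid tub, 43 mm across, 24 mm high, near the front of the bench between plate and jig. Origin: centre of its underside.
- solder_spool: Bystander: solder spool, 52 mm across, 32 mm high, farther back between plate and jig. Origin: centre of its underside.
- spudger: Bystander: thin black stick, 150 x 9 x 8 mm, on the bench in front of the plate. Origin: centre of its underside, y along it.

How it is judged:
By the outcome, as a careful person would: the job done as asked, in the order asked, and still so for the second after the job is handed in, with the robot touching nothing.
It also fails if it takes over 72 s, if anything falls off the work surface, if the arm or the gripper's body presses on something with over 40 N, if the wrist force passes 120 N, or if a joint passes its speed limit or range.

## Working session

There is one attempt and no reset: what is moved stays moved. The work goes in short steps, Python scripts to look and compute and a tool call to move; the robot and the scene stay as the last step left them, time stands still between calls to the robot, and variables do not carry over. Pictures are saved under pics/ and viewed, at most 10 in all, crops included, and the job is handed in when it is done.

Besides the shell and the picture viewer there is one more tool, called after "Call:" as name(argument=value, ...), one argument or row to a line, values as JSON. drive_tool: Moves the arm, as the interface text tells. Scaled input: -1 to 1 covers 0.12 m each way for a shift and 1.5 rad each way for a turn. Its arguments: {"type":"object","properties":{"steps":{"type":"array"}},"required":["steps"]}

```bash
ls; mkdir -p pics; cat > h.py <<'E'
import numpy as np, cv2
from rig import read_state, optics, order, bot
def cam(n): 
    c=optics.capture(n); c['K']=np.array([[c['fx'],0,c['cx']],[0,c['fy'],c['cy']],[0,0,1.]])
    c['R']=cv2.Rodrigues(np.array(c['rvec'],float))[0]; c['t']=np.array(c['tvec'],float).ravel(); c['D']=np.array(c['D'],float); return c
def ray(c,px):
    u=cv2.undistortPoints(np.array(px,float).reshape(-1,1,2),c['K'],c['D']).reshape(-1,2)
    d=np.c_[u,np.ones(len(u))]@c['R']; o=-c['R'].T@c['t']; return o,d
def onz(c,px,z):
    o,d=ray(c,px); return o+d*((z-o[2])/d[:,2])[:,None]
def proj(c,P): return cv2.projectPoints(np.array(P,float).reshape(-1,1,3),np.array(c['rvec'],float),c['t'],c['K'],c['D'])[0].reshape(-1,2)
def cloud(c):
    z=c['range_z']; v,u=np.mgrid[0:480,0:640]; _,d=ray(c,np.c_[u.ravel(),v.ravel()])
    o=-c['R'].T@c['t']; P=(o+d*z.ravel()[:,None]).reshape(480,640,3); P[z==0]=np.nan; return P
def move(dp,rot=None):
    """world shift (m) and world target rotation -> normalised"""
    s=read_state(); R=np.array(s['tcp_rot']); t=R.T@np.array(dp)/.12
    a=np.zeros(3) if rot is None else cv2.Rodrigues(R.T@rot)[0].ravel()/1.5
    return np.r_[t,a].round(4)
E
python3 - <<'E'
from h import *
s=read_state(); print(s['time_s'],s['position'],s['tcp_rot'],s['force'],bot.hold_point_z)
for n in ['top','scene']:
    c=cam(n); cv2.imwrite(f'pics/{n}0.png',c['color']); print(n,-c['R'].T@c['t'],c['fx'],(c['range_z']>0).mean())
E
```

```text
pics
0.0 [ 0.25744111 -0.56872288  0.22158707] [[ 9.11112190e-01  4.12158113e-01 -5.17342481e-04]
 [ 4.12158257e-01 -9.11109896e-01  2.08061785e-03]
 [ 3.86187670e-04 -2.10890326e-03 -9.99997702e-01]] [-0.31712482 -0.15541902 -0.17619257] 0.0187
top [0.40126345 0.01095196 1.40541531] 562.525220619601 0.9959635416666667
scene [-0.42867716  0.46522122  0.56446475] 566.9854678974917 0.9959342447916667
```

View pics/top0.png

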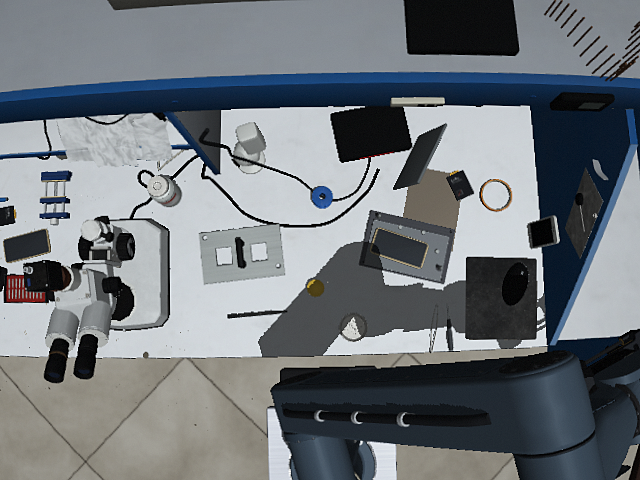

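View pics/scene0.png

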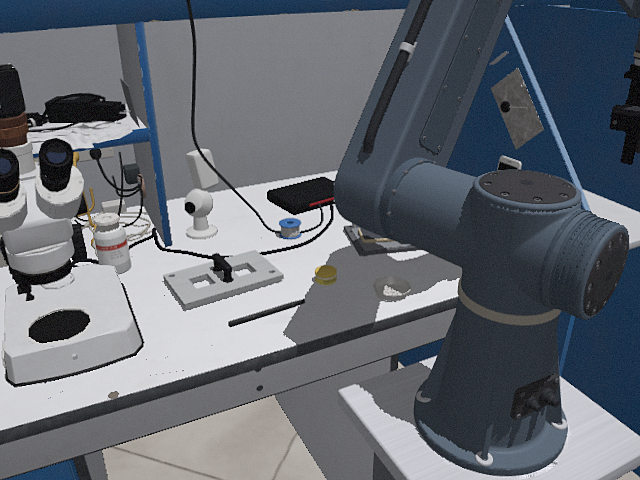

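Top view: jig at about (408,245) with the phone at (402,248), plate at (243,253), tub (315,287), spool (321,197), spudger (257,315). The leaning panel is at (420,157). The scene view shows the plate at (225,277), with the arm hiding the jig. I'll get coarse positions, then go above the jig with the wrist camera.

```bash
python3 - <<'E'
from h import *
c=cam('top'); w=cam('wrist'); s=read_state()
R=np.array(s['tcp_rot']); o=-w['R'].T@w['t']
print('wristcam in tool',R.T@(o-s['position']),(R.T@w['R'].T).round(3).tolist(),w['fx'],w['fy'],w['cx'],w['cy'])
for n,p,z in [('jig corners',[[371,210],[453,235],[447,284],[361,261]],.012),('plate corners',[[200,235],[280,224],[285,273],[204,283]],.016),('handle',[[238,240],[242,268]],.05),('tub',[[315,287]],.024),('spool',[[321,197]],.032),('spudger',[[229,316],[287,313]],.008)]:
    print(n,onz(c,p,z)[:,:2].round(3).tolist())
P=cloud(c)
m=(P[...,2]>.06)&(P[...,0]>.35)&(P[...,0]<.8)&(P[...,1]>-.35)&(P[...,1]<.2)
n,l,st,ce=cv2.connectedComponentsWithStats(m.astype(np.uint8))
for i in range(1,n):
    if st[i,4]>30:
        q=P[l==i]; print('tall',q.min(0).round(3),q.max(0).round(3),st[i])
E
```

```text
wristcam in tool [ 0.08240564  0.00039185 -0.16230065] [[0.001, -0.955, -0.297], [1.0, 0.001, -0.0], [0.001, -0.297, 0.955]] 419.6457982297472 419.6457982297472 321.1344141580273 236.802755246036
jig corners [[0.635, -0.113], [0.567, -0.319], [0.444, -0.298], [0.507, -0.084]]
plate corners [[0.582, 0.317], [0.604, 0.116], [0.482, 0.105], [0.461, 0.308]]
handle [[0.563, 0.216], [0.494, 0.207]]
tub [[0.445, 0.032]]
spool [[0.667, 0.012]]
spudger [[0.378, 0.247], [0.383, 0.103]]
tall [ 0.726 -0.35   0.475] [0.8   0.2   0.599] [  197    43   348    67 19459]
tall [0.658 0.074 0.061] [0.8   0.2   0.602] [ 199  127   97   51 1165]
tall [ 0.669 -0.278  0.06 ] [ 0.8   -0.183  0.171] [401 127  45  61 939]
```

```bash
python3 - <<'E'
from h import *
P=cloud(cam('top')); s=read_state()
m=(P[...,0]>.3)&(P[...,0]<.68)&(P[...,1]>-.6)&(P[...,1]<-.3)
for y in np.arange(-.6,-.3,.05):
    print(round(y,2),[round(float(np.nanmax(P[...,2][(abs(P[...,0]-x)<.03)&(abs(P[...,1]-y)<.03)],initial=-9)),3) for x in np.arange(.3,.7,.06)])
print(s['joint_positions'],move([.31,.356,-.022]))
E
```

```text
-0.6 [0.405, 0.147, 0.201, 0.281, 0.345, 0.422, 0.474]
-0.55 [0.505, 0.151, 0.221, 0.293, 0.359, 0.431, 0.481]
-0.5 [0.592, 0.012, 0.047, 0.046, 0.087, 0.099, 0.015]
-0.45 [0.619, 0.02, 0.045, 0.046, 0.009, 0.015, 0.016]
-0.4 [0.616, 0.013, 0.011, 0.012, 0.01, 0.01, 0.019]
-0.35 [0.011, 0.013, 0.013, 0.012, 0.01, 0.017, 0.019]
[-7.58898013e+01  3.02505916e+01  8.21200691e+01  1.83621735e-03
  6.76865335e+01 -1.02289090e+01] [ 3.5763 -1.6382  0.1857  0.      0.      0.    ]
```

Call:
drive_tool(
  steps=[
    [0,0.45,-0.2,0.0,0,0,0],
    [0,0.9,-0.4,0.0,0,0,0.0],
    [0,0.9,-0.4,0.0,0,0,0],
  ],
)

```text
time_s: 0.55
position: [0.3381, -0.4772, 0.2222]
tcp_rot: [[0.91, 0.414, 0.0], [0.414, -0.91, 0.003], [0.001, -0.003, -1.0]]
force: [-0.0, -1.1, 0.1]
opening: 0.81
grasp_force: 0.0
```

Call:
drive_tool(
  steps=[
    [0,0.45,-0.2,0.0,0,0,0],
    [0,0.9,-0.4,0.0,0,0,0.0],
    [0,0.9,-0.4,0.0,0,0,0],
  ],
)

```text
time_s: 0.85
position: [0.4168, -0.3895, 0.2225]
tcp_rot: [[0.91, 0.415, 0.0], [0.415, -0.91, 0.002], [0.001, -0.001, -1.0]]
force: [-0.0, 0.5, -0.1]
opening: 0.539
grasp_force: 0.0
```

Call:
drive_tool(
  steps=[
    [0,0.45,-0.2,0.0,0,0,0],
    [0,0.9,-0.4,0.0,0,0,0.0],
    [0,0.9,-0.4,0.0,0,0,0],
  ],
)

```text
time_s: 1.15
position: [0.4957, -0.3015, 0.2226]
tcp_rot: [[0.91, 0.415, 0.001], [0.415, -0.91, 0.001], [0.001, -0.0, -1.0]]
force: [0.0, -0.3, 1.0]
opening: 0.263
grasp_force: 0.0
```

Call:
drive_tool(
  steps=[
    [0,0.45,-0.2,0.1,0,0,0.1],
    [0,0.9,-0.4,0.2,0,0,0.2],
    [0,0.9,-0.4,0.2,0,0,0.3],
    [0,0.9,-0.4,0.2,0,0,0.4],
    [0,0.9,-0.4,0.2,0,0,0.49],
    [0,0.9,-0.4,0.2,0,0,0.49],
    [0,0.9,-0.4,0.2,0,0,0.49],
  ],
)

```text
time_s: 1.85
position: [0.5721, -0.2167, 0.1985]
tcp_rot: [[0.953, -0.302, -0.0], [-0.302, -0.953, -0.0], [-0.0, 0.0, -1.0]]
force: [0.0, -0.7, -0.2]
opening: 0.005
grasp_force: 0.0
```

```bash
python3 - <<'E'
from h import *
w=cam('wrist'); s=read_state(); print(s['time_s'],s['position'],np.abs(s['qvel']).max())
cv2.imwrite('pics/w1.png',w['color']); np.save('w1.npy',w,allow_pickle=True)
E
```

```text
1.9 [ 0.57200154 -0.21681293  0.19856337] 0.5937692338622812
```

View pics/w1.png

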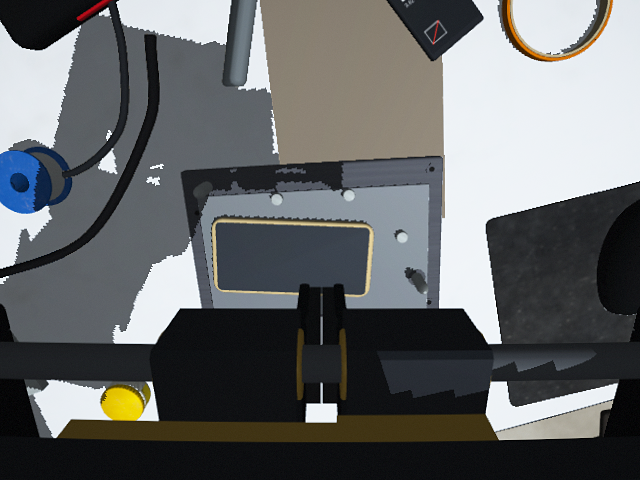

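Wrist view: side stops at (277,200) and (349,196), end stop (402,238), pin a (203,190), pin b (415,278). The phone's corners are near (215,217), (373,226), (367,296) and (214,291).

```bash
cat >> h.py <<'E'
def stops(c,g):
    """refine bright dowel tops near guesses by thresholded centroid"""
    gr=cv2.cvtColor(c['color'],cv2.COLOR_BGR2GRAY); out=[]
    for x,y in g:
        x,y=int(x),int(y); q=gr[y-10:y+11,x-10:x+11].astype(float); m=q>(.5*q.max()+.5*np.median(q))
        n,l,st,ce=cv2.connectedComponentsWithStats(m.astype(np.uint8)); i=1+st[1:,4].argmax(); out.append([x-10+ce[i][0],y-10+ce[i][1],st[i,4]])
    return np.array(out)
def phone(c,z=.022):
    """yellow frame -> world corners via minAreaRect of the frame's top points"""
    hsv=cv2.cvtColor(c['color'],cv2.COLOR_BGR2HSV); m=cv2.inRange(hsv,(12,50,110),(32,255,255))
    P=onz(c,np.argwhere(m)[:,::-1],z); return m,P
def nestframe(S):
    """S: xy of stop1, stop2, end -> nest xy, jig x dir, y dir"""
    ex=S[1]-S[0]; ex/=np.linalg.norm(ex); ey=np.array([-ex[1],ex[0]])
    L=np.array([[-30,39],[30,39],[74,0]])/1e3; n=np.mean([S[i]-L[i,0]*ex-L[i,1]*ey for i in range(3)],0); return n,ex,ey
E
python3 - <<'E'
from h import *
c=np.load('w1.npy',allow_pickle=True).item()
g=stops(c,[(277,200),(349,196),(402,238)]); print(g)
S=onz(c,g[:,:2],.020)[:,:2]; print(S.round(4),[np.linalg.norm(S[i]-S[j]) for i,j in [(0,1),(0,2),(1,2)]],'exp .06 .111 .0588')
n,ex,ey=nestframe(S); print('nest',n,ex,np.degrees(np.arctan2(ex[1],ex[0])))
m,P=phone(c); J=np.c_[(P[:,:2]-n)@ex,(P[:,:2]-n)@ey]
k=(abs(J[:,0])<.12)&(abs(J[:,1])<.08); J=J[k]; print(k.sum(),J.min(0),J.max(0)); r=cv2.minAreaRect(J.astype(np.float32)*1000); print(r)
print('pins',[((p[:2]-n)@ex,(p[:2]-n)@ey) for p in onz(c,[(203,190),(410,270)],.046)])
Q=cloud(c); 
for x,y in [(277,200),(349,196),(402,238),(300,255),(390,210)]: print(Q[y,x].round(4))
# top view cross-check of plate corners heights
E
```

```text
[[276.37349398 199.51807229  83.        ]
 [348.80487805 195.3902439   82.        ]
 [402.12820513 237.35897436  78.        ]]
[[ 0.5915 -0.1841]
 [ 0.5767 -0.2423]
 [ 0.5282 -0.2754]] [np.float64(0.06006137000498709), np.float64(0.11113855721715675), np.float64(0.058780813037473734)] exp .06 .111 .0588
nest [ 0.54630762 -0.20361994] [-0.2456776 -0.9693516] -104.22188142714212
1347 [-0.09139204 -0.0517594 ] [0.10880555 0.02941348]
((8.808067321777344, -12.427013397216797), (201.12489318847656, 79.76292419433594), 1.1216739416122437)
pins [(np.float64(-0.08222498908622239), np.float64(0.05516579409423941)), (np.float64(0.07565065871973559), np.float64(-0.019572378536573613))]
[ 0.5912 -0.1846  0.0213]
[ 0.5762 -0.2423  0.0202]
[ 0.5278 -0.2751  0.0204]
[ 0.5399 -0.1877  0.022 ]
[ 0.5529 -0.2721  0.0143]
```

```bash
cat >> h.py <<'E'
def phonerect(c,n,ex,ey,z=.022):
    m,_=phone(c,z); m=cv2.morphologyEx(m,cv2.MORPH_CLOSE,np.ones((3,3))); k,l,st,ce=cv2.connectedComponentsWithStats(m)
    out=[]
    for i in range(1,k):
        if st[i,4]<40: continue
        P=onz(c,np.argwhere(l==i)[:,::-1],z)[:,:2]-n; J=np.c_[P@ex,P@ey]*1000
        if abs(J[:,0].mean())<100 and abs(J[:,1].mean())<60: out.append(J)
    J=np.vstack(out); return cv2.minAreaRect(J.astype(np.float32)),J
E
python3 - <<'E'
from h import *
c=np.load('w1.npy',allow_pickle=True).item(); a=np.radians(-104.22)
n=np.array([.5463,-.2036]); ex=np.array([np.cos(a),np.sin(a)]); ey=np.array([-ex[1],ex[0]])
r,J=phonerect(c,n,ex,ey); print(r,len(J)); print(cv2.boxPoints(r))
R=np.c_[np.r_[ey,0],np.r_[ex,0],[0,0,-1]]
s=read_state(); p=np.array(s['position'])
def T(x,y,z): return np.r_[n+x*ex+y*ey,z]
print('to start',move(T(-.016,-.095,.06)-p,R), np.array(s['tcp_rot']).round(4).tolist())
E
```

```text
((-21.092727661132812, -12.898334503173828), (67.34770202636719, 137.05743408203125), 84.54766082763672) 1357
[[-92.51101  -39.90839 ]
 [ 43.926327 -52.931274]
 [ 50.325554  14.111721]
 [-86.111786  27.134605]]
to start [-1.0358e+00 -1.2590e-01  1.1546e+00  1.0000e-04 -0.0000e+00 -3.9900e-02] [[0.9529, -0.3031, 0.0], [-0.3031, -0.9529, -0.0001], [0.0001, 0.0001, -1.0]]
```

Nest is at (0.5463,-0.2036), with the jig heading -104.2°. The phone sits at (-21,-13) mm, skewed -5.5°. I'll push with two fingers on its long edge.

Call:
drive_tool(
  steps=[
    [60,-0.4,-0.06,0.3,0,0,-0.02],
    [60,-0.8,-0.12,0.6,0,0,-0.04],
    [60,-0.96,-0.16,0.9,0,0,-0.04],
    [60,-0.96,-0.16,0.9,0,0,-0.04],
    [60,-0.96,-0.16,0.9,0,0,-0.04],
  ],
)

```text
time_s: 2.4
position: [0.4656, -0.1618, 0.0892]
tcp_rot: [[0.969, -0.247, -0.005], [-0.247, -0.969, 0.003], [-0.005, -0.002, -1.0]]
force: [0.0, -0.3, -0.1]
opening: 0.375
grasp_force: 0.0
```

```bash
cat >> h.py <<'E'
a=np.radians(-104.22); n=np.array([.5463,-.2036]); ex=np.array([np.cos(a),np.sin(a)]); ey=np.array([-ex[1],ex[0]]); RJ=np.c_[np.r_[ey,0],np.r_[ex,0],[0,0,-1]]
def T(x,y,z): return np.r_[n+x/1e3*ex+y/1e3*ey,z/1e3]
def where(): 
    s=read_state(); p=np.array(s['position']); print('t',round(s['time_s'],2),'jig mm',((p[:2]-n)@ex*1e3).round(1),((p[:2]-n)@ey*1e3).round(1),(p[2]*1e3).round(1),'F jig',(s['force'][:2]@np.c_[ex,ey]).round(1),round(s['force'][2],1),'open',round(s['opening']*87,1)); return s,p
E
python3 - <<'E'
from h import *
s,p=where(); print(move(T(-20,-85,17.5)-p,RJ))
E
```

```text
t 2.4 jig mm -20.7 -88.5 89.2 F jig [0.3 0.1] -0.1 open 32.6
[ 0.0322  0.0072  0.597  -0.0011  0.0035 -0.0006]
```

Call:
drive_tool(
  steps=[
    [60,0.0,0,0.2,0,0,0],
    [60,0.0,0,0.4,0,0,0],
    [60,0.0,0,0.5,0,0,0],
    [60,0.0,0,0.6,0,0,0],
    [60,0,0,0.6,0,0,0],
    [60,0,0,0.6,0,0,0],
  ],
)

```text
time_s: 3.0
position: [0.4688, -0.1634, 0.0189]
tcp_rot: [[0.969, -0.247, 0.001], [-0.247, -0.969, -0.0], [0.001, 0.0, -1.0]]
force: [0.1, 0.5, 1.1]
opening: 0.688
grasp_force: 0.0
```

Call:
drive_tool(
  steps=[
    [60,0.06,0,0,0,0,0],
    [60,0.12,0,0,0,0,0],
    [60,0.18,0,0,0,0,0],
    [60,0.22,0,0,0,0,0],
    [60,0.25,0,0,0,0,0],
    [60,0.28,0,0,0,0,0],
    [60,0.28,0,0,0,0,0],
  ],
)

```text
time_s: 3.7
position: [0.5014, -0.1715, 0.0185]
tcp_rot: [[0.969, -0.248, 0.001], [-0.248, -0.969, -0.0], [0.001, 0.0, -1.0]]
force: [-1.0, -1.3, 0.3]
opening: 0.687
grasp_force: 0.0
```

```bash
python3 - <<'E'
from h import *
s,p=where(); print(move(T(-20,-45,17.5)-p,RJ))
E
```

```text
t 3.7 jig mm -20.1 -51.4 18.5 F jig [ 1.5 -0.7] 0.3 open 59.8
[ 0.0534  0.0006  0.0086  0.0001 -0.0006 -0.0013]
```

Call:
drive_tool(
  steps=[
    [60,0.01,0,0.005,0,0,0],
    [60,0.02,0,0.005,0,0,0],
    [60,0.03,0,0.005,0,0,0],
    [60,0.04,0,0.005,0,0,0],
    [60,0.05,0,0.005,0,0,0],
    [60,0.05,0,0.005,0,0,0],
  ],
)

```text
time_s: 4.3
position: [0.5071, -0.173, 0.0179]
tcp_rot: [[0.969, -0.248, 0.001], [-0.248, -0.969, -0.0], [0.001, 0.0, -1.0]]
force: [0.1, -0.3, -0.3]
opening: 0.688
grasp_force: 0.1
```

```bash
python3 - <<'E'
from h import *
s,p=where(); w=cam('wrist'); r,J=phonerect(w,n,ex,ey); print(r); cv2.imwrite('pics/w2.png',w['color'])
E
```

```text
t 4.3 jig mm -20.0 -45.5 17.9 F jig [0.3 0.2] -0.3 open 59.8
((7.824884414672852, 0.046184539794921875), (73.24408721923828, 66.97154235839844), 0.17383591830730438)
```

View pics/w2.png

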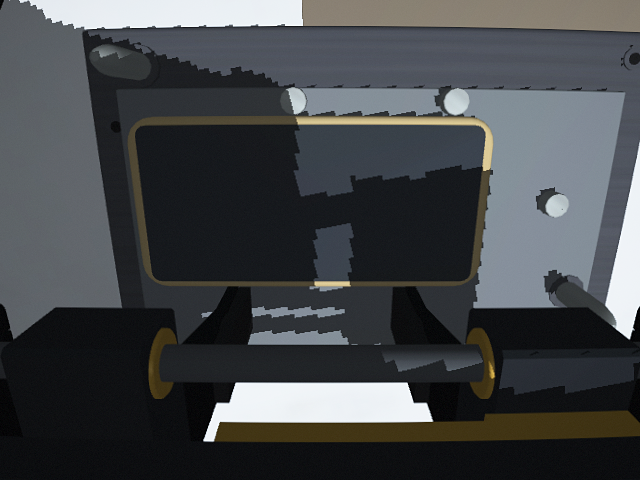

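The phone is now square, with its back edge at row ~118 just short of the side stops (rows ~113). I'll keep going gently until contact.

Call:
drive_tool(
  steps=[
    [60,0.01,0,0,0,0,0],
    [60,0.02,0,0,0,0,0],
  ],
)

```text
time_s: 4.55
position: [0.5076, -0.1729, 0.0179]
tcp_rot: [[0.969, -0.247, -0.003], [-0.247, -0.969, 0.001], [-0.003, -0.0, -1.0]]
force: [-4.3, -0.4, 3.3]
opening: 0.685
grasp_force: 2.3
```

Call:
drive_tool(
  steps=[
    [60,0.005,0,0,0,0,0],
    [60,0.01,0,0,0,0,0],
  ],
)

```text
time_s: 4.75
position: [0.5077, -0.1729, 0.0179]
tcp_rot: [[0.969, -0.247, -0.005], [-0.247, -0.969, 0.002], [-0.005, -0.001, -1.0]]
force: [-7.3, -0.6, 4.7]
opening: 0.691
grasp_force: 3.2
```

```bash
python3 - <<'E'
from h import *
where(); print(phonerect(cam('wrist'),n,ex,ey)[0]) 
E
```

```text
t 4.75 jig mm -20.3 -45.0 17.9 F jig [ 2.4 -6.9] 4.7 open 60.1
((7.5942840576171875, 0.6751213073730469), (73.4329833984375, 66.8678207397461), 0.07315570116043091)
```

Call:
drive_tool(
  steps=[
    [60,-0.1,0,0,0,0,0],
    [60,-0.2,0,-0.1,0,0,0],
    [0,-0.1,-0.3,-0.35,0,0,0],
    [0,0.1,-0.6,-0.35,0,0,0],
    [0,0.35,-0.88,-0.35,0,0,0],
    [0,0.35,-0.88,-0.35,0,0,0],
    [0,0.35,-0.88,-0.35,0,0,0],
  ],
)

```text
time_s: 5.5
position: [0.578, -0.0811, 0.06]
tcp_rot: [[0.969, -0.245, 0.002], [-0.245, -0.969, -0.001], [0.002, 0.0, -1.0]]
force: [-0.0, -0.4, -0.5]
opening: 0.317
grasp_force: 0.0
```

```bash
python3 - <<'E'
from h import *
s,p=where(); print(move(T(-122,0,17.5)-p,RJ)); w=cam('wrist'); r,J=phonerect(w,n,ex,ey); print(r); cv2.imwrite('pics/w3.png',w['color'])
E
```

```text
t 5.5 jig mm -126.5 0.7 60.0 F jig [0.4 0.1] -0.5 open 27.6
[-6.100e-03  3.770e-02  3.542e-01  1.000e-04 -1.200e-03  1.000e-04]
((-26.572589874267578, -2.0283889770507812), (136.14271545410156, 91.55696105957031), 14.904065132141113)
```

View pics/w3.png

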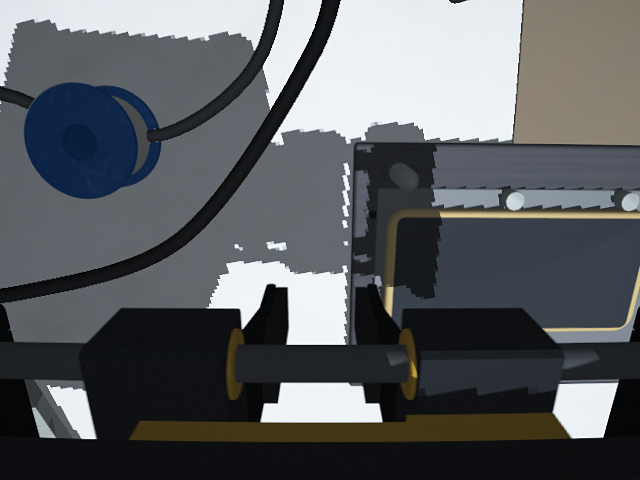

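Back edge of the phone (row 213) lies against the stops (rows 201–211). Now lower with shut fingers left of the phone and push along jig x.

Call:
drive_tool(
  steps=[
    [0,0,0,0.0,0,0,0],
    [0,0,0,0.0,0,0,0],
    [0,0,0,0.1,0,0,0],
    [0,0,0.0,0.2,0,0,0],
    [0,0,0.0,0.3,0,0,0],
    [0,0,0.0,0.355,0,0,0],
    [0,0,0.0,0.355,0,0,0],
  ],
)

```text
time_s: 6.25
position: [0.5758, -0.0815, 0.0156]
tcp_rot: [[0.969, -0.248, -0.003], [-0.248, -0.969, 0.001], [-0.003, -0.0, -1.0]]
force: [-0.6, 0.8, 0.4]
opening: 0.008
grasp_force: 0.0
```

Call:
drive_tool(
  steps=[
    [0,0,0.06,0,0,0,0],
    [0,0,0.12,0,0,0,0],
    [0,0,0.18,0,0,0,0],
    [0,0,0.24,0,0,0,0],
    [0,0,0.27,0,0,0,0],
    [0,0,0.3,0,0,0,0],
    [0,0,0.3,0,0,0,0],
  ],
)

```text
time_s: 6.95
position: [0.568, -0.1173, 0.0175]
tcp_rot: [[0.969, -0.248, 0.0], [-0.248, -0.969, -0.0], [0.0, 0.0, -1.0]]
force: [-0.2, 1.6, 0.9]
opening: 0.008
grasp_force: 0.0
```

```bash
python3 - <<'E'
from h import *
where(); w=cam('wrist'); cv2.imwrite('pics/w4.png',w['color']); S=proj(w,[T(-30,39,20),T(30,39,20),T(74,0,20),T(69,0,22),T(-69,-34,22)]); print(S.round(1).tolist())
E
```

```text
t 6.95 jig mm -89.0 -0.2 17.5 F jig [-1.6 -0.6] 0.9 open 0.7
[[469.0, 221.2], [614.8, 221.4], [691.0, 307.1], [684.1, 309.4], [365.6, 381.1]]
```

View pics/w4.png

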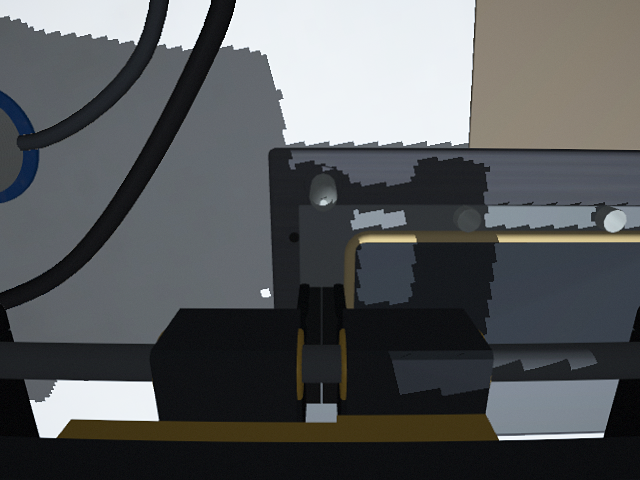

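Finger is touching the phone's end at column ~347; continue with it.

Call:
drive_tool(
  steps=[
    [0,0,0.01,0,0,0,0],
    [0,0,0.02,0,0,0,0],
    [0,0,0.03,0,0,0,0],
    [0,0,0.04,0,0,0,0],
    [0,0,0.05,0,0,0,0],
    [0,0,0.05,0,0,0,0],
  ],
)

```text
time_s: 7.6
position: [0.5665, -0.1227, 0.0173]
tcp_rot: [[0.969, -0.248, -0.0], [-0.248, -0.969, -0.0], [-0.0, 0.0, -1.0]]
force: [0.2, 0.1, -0.1]
opening: 0.004
grasp_force: 0.2
```

```bash
python3 - <<'E'
from h import *
s,p=where(); w=cam('wrist'); m,_=phone(w); P=onz(w,np.argwhere(m)[:,::-1],.022)[:,:2]-n; J=np.c_[P@ex,P@ey]*1e3
k=(J[:,1]>5)&(J[:,1]<25)&(abs(J[:,0])<100); print('end x',np.percentile(J[k,0],[2,50]))
k=(J[:,0]>-50)&(J[:,0]<20)&(abs(J[:,1])<50); print('edge y',np.percentile(J[k,1],[50,98]))
E
```

```text
t 7.6 jig mm -83.4 -0.3 17.3 F jig [-0.1  0.2] -0.1 open 0.3Traceback (most recent call last):
  File "<stdin>", line 3, in <module>
    return _quantile_unchecked(
        a, q, axis, out, overwrite_input, method, keepdims, weights)
    return _ureduce(a,
                    func=_quantile_ureduce_func,
    ...<5 lines>...
                    overwrite_input=overwrite_input,
                    method=method)
    r = func(a, **kwargs)
    result = _quantile(arr,
                       quantiles=q,
    ...<2 lines>...
                       out=out,
                       weights=wgt)
    slices_having_nans = np.isnan(arr[-1, ...])
                                  ~~~^^^^^^^^^
IndexError: index -1 is out of bounds for axis 0 with size 0
```

Call:
drive_tool(
  steps=[
    [0,0,0.01,0,0,0,0],
    [0,0,0.02,0,0,0,0],
    [0,0,0.02,0,0,0,0],
  ],
)

```text
time_s: 7.95
position: [0.5659, -0.1251, 0.0173]
tcp_rot: [[0.969, -0.248, -0.0], [-0.248, -0.969, -0.0], [0.0, 0.0, -1.0]]
force: [0.2, -0.4, -0.0]
opening: 0.006
grasp_force: 0.0
```

Call:
drive_tool(
  steps=[
    [0,0,0.01,0,0,0,0],
    [0,0,0.02,0,0,0,0],
    [0,0,0.02,0,0,0,0],
  ],
)

```text
time_s: 8.25
position: [0.5653, -0.1274, 0.0173]
tcp_rot: [[0.969, -0.248, -0.0], [-0.248, -0.969, -0.0], [0.0, 0.0, -1.0]]
force: [-0.4, 1.4, 0.5]
opening: 0.005
grasp_force: 0.0
```

```bash
python3 -c "
from h import *
where()"
```

```text
t 8.25 jig mm -78.6 -0.3 17.3 F jig [-1.2 -0.8] 0.5 open 0.4
```

Call:
drive_tool(
  steps=[
    [0,0,0.005,0,0,0,0],
    [0,0,0.01,0,0,0,0],
    [0,0,0.01,0,0,0,0],
  ],
)

```text
time_s: 8.55
position: [0.5651, -0.1277, 0.0173]
tcp_rot: [[0.969, -0.248, 0.0], [-0.248, -0.969, 0.001], [-0.0, -0.001, -1.0]]
force: [0.1, 3.6, -0.4]
opening: 0.005
grasp_force: 1.9
```

Call:
drive_tool(
  steps=[
    [0,0,0.005,0,0,0,0],
    [0,0,0.01,0,0,0,0],
    [0,0,0.01,0,0,0,0],
  ],
)

```text
time_s: 8.85
position: [0.5649, -0.1279, 0.0174]
tcp_rot: [[0.969, -0.248, 0.0], [-0.248, -0.969, 0.002], [-0.0, -0.002, -1.0]]
force: [1.5, 6.5, 0.5]
opening: 0.003
grasp_force: 3.7
```

```bash
python3 -c "
from h import *
where()"
```

```text
t 8.85 jig mm -78.0 -0.6 17.4 F jig [-6.7 -0.1] 0.5 open 0.2
```

End stop contact felt (6.7 N). Back off and go round for a final nudge against the side stops.

Call:
drive_tool(
  steps=[
    [0,0,-0.1,0,0,0,0],
    [0,0,-0.15,-0.2,0,0,0],
    [60,0,-0.1,-0.45,0,0,0],
    [60,-0.3,0.1,-0.45,0,0,0],
    [60,-0.62,0.4,-0.45,0,0,0],
    [60,-0.62,0.67,-0.45,0,0,0],
    [60,-0.62,0.67,-0.45,0,0,0],
  ],
)

```text
time_s: 9.55
position: [0.472, -0.1923, 0.0718]
tcp_rot: [[0.968, -0.251, 0.001], [-0.251, -0.968, -0.003], [0.002, 0.002, -1.0]]
force: [1.1, 0.3, 0.7]
opening: 0.374
grasp_force: 0.0
```

Call:
drive_tool(
  steps=[
    [60,0,0,0.15,0,0,0],
    [60,0,0,0.3,0,0,0],
    [60,0,0,0.45,0,0,0],
    [60,0,0,0.45,0,0,0],
    [60,0,0,0.45,0,0,0],
  ],
)

```text
time_s: 10.05
position: [0.4731, -0.1885, 0.0173]
tcp_rot: [[0.969, -0.247, -0.0], [-0.247, -0.969, -0.0], [-0.0, 0.0, -1.0]]
force: [-0.1, -0.4, 0.7]
opening: 0.683
grasp_force: 0.0
```

```bash
python3 - <<'E'
from h import *
where(); w=cam('wrist'); r,J=phonerect(w,n,ex,ey); print(r)
E
```

```text
t 10.05 jig mm 3.4 -74.6 17.3 F jig [0.4 0. ] 0.7 open 59.5
((7.984466552734375, 27.706262588500977), (43.9735221862793, 141.51551818847656), 71.49639892578125)
```

Push forward from y=-74.6 to about -45, gently.

Call:
drive_tool(
  steps=[
    [60,0.08,0,0,0,0,0],
    [60,0.14,0,0,0,0,0],
    [60,0.19,0,0,0,0,0],
    [60,0.22,0,0,0,0,0],
    [60,0.24,0,0,0,0,0],
    [60,0.25,0,0,0,0,0],
    [60,0.255,0,0,0,0,0],
    [60,0.26,0,0,0,0,0],
  ],
)

```text
time_s: 10.9
position: [0.5016, -0.196, 0.0172]
tcp_rot: [[0.969, -0.247, -0.003], [-0.247, -0.969, 0.001], [-0.003, -0.001, -1.0]]
force: [-4.7, -0.7, 2.8]
opening: 0.69
grasp_force: 1.8
```

```bash
python3 -c "
from h import *
where()"
```

```text
t 10.9 jig mm 3.7 -45.2 17.2 F jig [ 1.8 -4.4] 2.8 open 60.0
```

Call:
drive_tool(
  steps=[
    [60,-0.08,0,0,0,0,0],
    [60,-0.16,0,0,0,0,0],
    [60,-0.2,0,-0.25,0,0,0],
    [60,-0.1,0,-0.6,0,0,0],
    [60,0.1,0,-0.9,0,0,0],
    [60,0.1,0,-0.9,0,0,0],
  ],
)

```text
time_s: 11.5
position: [0.5206, -0.203, 0.1307]
tcp_rot: [[0.969, -0.247, 0.014], [-0.247, -0.969, -0.009], [0.016, 0.005, -1.0]]
force: [0.1, 0.1, -0.4]
opening: 0.692
grasp_force: 0.0
```

Call:
drive_tool(
  steps=[
    [60,0.3,0,-0.3,0,0,0],
    [60,0.45,0,-0.6,0,0,0],
    [60,0.45,0,-0.6,0,0,0],
    [60,0.45,0,-0.6,0,0,0],
    [60,0.45,0,-0.6,0,0,0],
  ],
)

```text
time_s: 12.0
position: [0.5646, -0.2119, 0.1953]
tcp_rot: [[0.969, -0.248, -0.004], [-0.248, -0.969, 0.003], [-0.005, -0.001, -1.0]]
force: [0.0, 0.8, 0.6]
opening: 0.69
grasp_force: 0.0
```

```bash
python3 - <<'E'
from h import *
s,p=where(); w=cam('wrist'); cv2.imwrite('pics/w5.png',w['color']); cv2.imwrite('pics/w5c.png',cv2.resize(w['color'][170:320,160:480],None,fx=2.5,fy=2.5,interpolation=cv2.INTER_CUBIC))
g=stops(w,proj(w,[T(-30,39,20),T(30,39,20),T(74,0,20)])); S=onz(w,g[:,:2],.02)[:,:2]
n2,e2,f2=nestframe(S); print(n2,np.degrees(np.arctan2(e2[1],e2[0])))
r,J=phonerect(w,n2,e2,f2); print(r)
t=cam('top'); cv2.imwrite('pics/top1.png',t['color'])
E
```

```text
t 12.0 jig mm 3.5 19.8 195.3 F jig [-0.8 -0.2] 0.6 open 60.0
[ 0.5458376  -0.20362003] -103.70418681540164
((-0.2152557373046875, 1.4046897888183594), (66.48101806640625, 137.02853393554688), 89.44829559326172)
```

View pics/w5c.png

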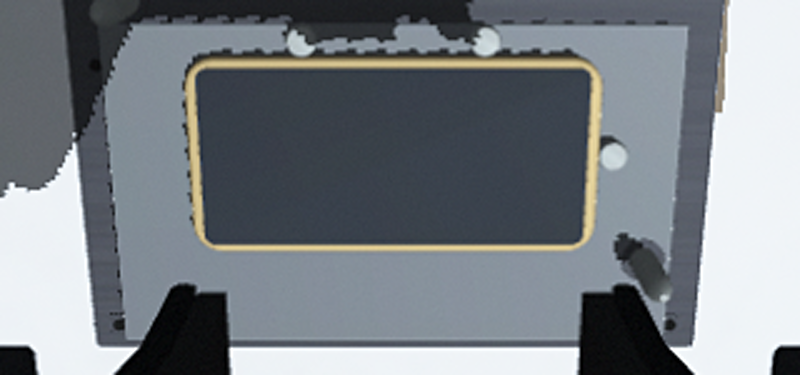

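Crop: the phone's end touches the end stop (605,155) and its back edge touches both side stops (300,45) and (487,45); the free edges are clear. Before moving to the plate, check for tall things there.

```bash
python3 - <<'E'
from h import *
P=cloud(cam('top')); print([round(x,2) for x in np.arange(.34,.76,.04)])
for y in np.arange(-.1,.46,.05):
    print(round(y,2),[round(float(np.nanmax(P[...,2][(abs(P[...,0]-x)<.022)&(abs(P[...,1]-y)<.026)],initial=-9)),3) for x in np.arange(.34,.76,.04)])
s,p=where(); print(move(np.r_[.55,.214,.195]-p)); print(s['joint_positions'])
E
```

```text
[np.float64(0.34), np.float64(0.38), np.float64(0.42), np.float64(0.46), np.float64(0.5), np.float64(0.54), np.float64(0.58), np.float64(0.62), np.float64(0.66), np.float64(0.7), np.float64(0.74)]
-0.1 [0.832, 0.791, 0.73, 0.688, 0.611, 0.591, 0.313, 0.313, 0.016, 0.024, 0.587]
-0.05 [0.834, 0.827, 0.733, 0.682, 0.01, 0.012, 0.012, 0.015, 0.014, 0.013, 0.587]
0.0 [0.837, 0.836, 0.825, 0.033, 0.01, 0.008, 0.017, 0.018, 0.04, 0.04, 0.587]
0.05 [0.837, 0.836, 0.833, 0.031, 0.008, 0.011, 0.015, 0.015, 0.04, 0.061, 0.587]
0.1 [0.826, 0.831, 0.0, 0.025, 0.023, 0.025, 0.023, 0.023, 0.01, 0.13, 0.587]
0.15 [-9.0, 0.018, 0.008, 0.024, 0.026, 0.025, 0.024, 0.023, 0.011, 0.173, 0.586]
0.2 [0.01, 0.016, 0.009, 0.025, 0.059, 0.057, 0.055, 0.02, 0.603, 0.487, 0.588]
0.25 [0.01, 0.016, 0.009, 0.027, 0.027, 0.047, 0.047, 0.01, 0.015, 0.017, 0.587]
0.3 [0.01, 0.01, 0.01, 0.025, 0.025, 0.026, 0.026, 0.01, 0.009, 0.281, 0.587]
0.35 [0.011, 0.011, 0.011, 0.011, 0.01, 0.01, 0.01, 0.011, 0.098, 0.284, 0.587]
0.4 [0.035, 0.065, 0.068, 0.069, 0.068, 0.068, 0.068, 0.063, 0.124, 0.276, 0.588]
0.45 [0.368, 0.343, 0.314, 0.297, 0.168, 0.244, 0.242, 0.066, 0.089, 0.278, 0.588]
t 12.15 jig mm 3.7 20.5 195.6 F jig [0.3 0.5] 1.1 open 60.1
[-1.0039 -3.4097  0.0128  0.      0.      0.    ]
[-3.11737999e+01  3.04568043e+01  8.66445761e+01 -9.22277511e-05
  6.31317840e+01  7.31808157e+01]
```

Call:
drive_tool(
  steps=[
    [60,-0.14,-0.42,0,0,0,0],
    [60,-0.29,-0.84,0,0,0,0],
    [60,-0.29,-0.84,0,0,0,0],
  ],
)

```text
time_s: 12.45
position: [0.5552, -0.1014, 0.196]
tcp_rot: [[0.97, -0.244, -0.005], [-0.244, -0.97, 0.004], [-0.006, -0.003, -1.0]]
force: [-0.4, -0.8, -0.1]
opening: 0.692
grasp_force: 0.0
```

Call:
drive_tool(
  steps=[
    [60,-0.14,-0.42,0,0,0,0],
    [60,-0.29,-0.84,0,0,0,0],
    [60,-0.29,-0.84,0,0,0,0],
  ],
)

```text
time_s: 12.75
position: [0.5471, 0.004, 0.1965]
tcp_rot: [[0.97, -0.243, -0.004], [-0.243, -0.97, 0.002], [-0.004, -0.001, -1.0]]
force: [-0.1, -0.3, 0.5]
opening: 0.693
grasp_force: 0.0
```

Call:
drive_tool(
  steps=[
    [60,-0.14,-0.42,0,0,0,0],
    [60,-0.29,-0.84,0,0,0,0],
    [60,-0.29,-0.84,0,0,0,0],
  ],
)

```text
time_s: 13.05
position: [0.5392, 0.1095, 0.1967]
tcp_rot: [[0.97, -0.243, -0.002], [-0.243, -0.97, 0.001], [-0.002, -0.001, -1.0]]
force: [-0.4, -0.3, 0.5]
opening: 0.693
grasp_force: 0.0
```

Call:
drive_tool(
  steps=[
    [60,-0.14,-0.42,0,0,0,-0.08],
    [60,-0.29,-0.84,0,0,0,-0.16],
    [60,-0.29,-0.84,0,0,0,-0.23],
    [60,-0.29,-0.84,0,0,0,-0.23],
    [60,-0.29,-0.84,0,0,0,-0.23],
  ],
)

```text
time_s: 13.55
position: [0.5321, 0.2109, 0.1969]
tcp_rot: [[0.996, 0.092, -0.001], [0.092, -0.996, -0.001], [-0.001, 0.001, -1.0]]
force: [0.2, -1.3, 0.5]
opening: 0.689
grasp_force: 0.0
```

```bash
python3 - <<'E'
from h import *
s=read_state(); print(s['time_s'],s['position'],np.degrees(np.arctan2(*np.array(s['tcp_rot'])[1::-1,0])))
w=cam('wrist'); cv2.imwrite('pics/w6.png',w['color']); np.save('w6.npy',w,allow_pickle=True)
E
```

```text
13.55 [0.53214408 0.21087967 0.1968886 ] 5.28038929842086
```

View pics/w6.png

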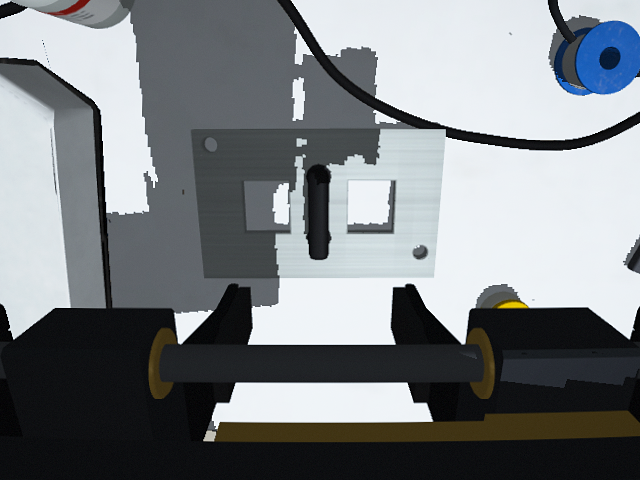

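Plate in the wrist view: corners (192,129), (446,129), (435,277), (205,277), bore a (210,144), bore b (420,252), handle bar from (318,172) to (318,258).

```bash
cat >> h.py <<'E'
def fit2(L,W):
    """rigid 2D fit local->world: returns t, angle, residuals"""
    L=np.array(L,float);W=np.array(W,float); l=L-L.mean(0); w=W-W.mean(0)
    a=np.arctan2((l[:,0]*w[:,1]-l[:,1]*w[:,0]).sum(),(l*w).sum()); R=np.array([[np.cos(a),-np.sin(a)],[np.sin(a),np.cos(a)]]); t=W.mean(0)-R@L.mean(0); return t,a,W-(L@R.T+t)
E
python3 - <<'E'
from h import *
c=np.load('w6.npy',allow_pickle=True).item(); g=cv2.cvtColor(c['color'],cv2.COLOR_BGR2GRAY)
px=np.array([[192,129],[446,129],[435,277],[205,277]],np.float32)
px=cv2.cornerSubPix(g,px.reshape(-1,1,2),(4,4),(-1,-1),(3,50,.01)).reshape(-1,2); print(px.round(1).tolist())
b=[]
for x,y in [(210,144),(420,252)]:
    q=g[y-12:y+13,x-12:x+13].astype(np.uint8); med=np.median(q); d=cv2.absdiff(q,np.full_like(q,int(med)))>18
    k,l,st,ce=cv2.connectedComponentsWithStats(d.astype(np.uint8)); i=1+st[1:,4].argmax(); b.append([x-12+st[i,0]+st[i,2]/2-.5,y-12+st[i,1]+st[i,3]/2-.5]); print(st[i],b[-1])
W=onz(c,np.r_[px,b],.016)[:,:2]; L=np.array([[-102,64],[102,64],[102,-64],[-102,-64],[-88,52],[88,-40]])/1e3
for k in ([0,1,2,3],[0,1,2,3,4,5],[4,5]):
    t,a,r=fit2(L[k],W[k]); print(t.round(4),np.degrees(a).round(2),(r*1e3).round(1).tolist())
Q=cloud(c); print([Q[y,x].round(4).tolist() for x,y in [(318,185),(318,210),(318,240),(225,260),(400,150)]])
# handle mask
m=((g<45)).astype(np.uint8)[140:275,295:345]; ys,xs=np.nonzero(m); print('handle',xs.min()+295,xs.max()+295,ys.min()+140,ys.max()+140)
rows=[(np.nonzero(m[y])[0].mean()+295) for y in (50,70,90)]; print(rows, onz(c,[[rows[0],190],[rows[1],210],[rows[2],230]],.05).round(4).tolist())
s=read_state(); print(np.array(s['position']))
E
```

```text
[[190.5, 129.3000030517578], [445.5, 126.30000305175781], [433.5, 277.1000061035156], [203.6999969482422, 277.70001220703125]]
[  6   5  13  14 131] [np.float64(210.0), np.float64(143.5)]
[  4   5  17  15 197] [np.float64(420.0), np.float64(252.0)]
[0.5341 0.2131] -84.32 [[-0.1, -0.4], [1.0, 0.1], [-0.8, 0.2], [-0.2, 0.1]]
[0.534  0.2128] -84.47 [[-0.3, -0.0], [1.3, 0.5], [-0.4, 0.2], [-0.3, 0.2], [0.5, -0.8], [-0.7, -0.1]]
[0.5339 0.2124] -84.88 [[-0.0, -0.1], [0.0, 0.1]]
[[0.5584, 0.2153, 0.0507], [0.5393, 0.2135, 0.0504], [0.5153, 0.2113, 0.0495], [0.4791, 0.2897, 0.0169], [0.5868, 0.1517, 0.0164]]
handle 306 330 164 259
[np.float64(317.5), np.float64(317.5), np.float64(317.5)] [[0.5545, 0.2153, 0.05], [0.5392, 0.2139, 0.05], [0.5235, 0.2125, 0.05]]
[0.53225288 0.21054552 0.19702666]
```

Call:
drive_tool(
  steps=[
    [60,0.01,-0.02,0.3,0,0,0],
    [60,0.01,-0.02,0.6,0,0,0],
    [60,0.01,-0.02,0.9,0,0,0],
    [60,0.01,-0.02,0.9,0,0,0],
    [60,0.01,-0.02,0.9,0,0,0],
  ],
)

```text
time_s: 14.1
position: [0.5332, 0.2133, 0.0893]
tcp_rot: [[0.996, 0.092, -0.001], [0.092, -0.996, -0.0], [-0.001, 0.0, -1.0]]
force: [0.6, -0.3, 1.4]
opening: 0.69
grasp_force: 0.0
```

```bash
cat >> h.py <<'E'
def RT(deg):
    b=np.radians(deg); u=np.array([np.cos(b),np.sin(b)]); return np.c_[[-u[1],u[0],0],[u[0],u[1],0],[0,0,-1.]]
E
python3 - <<'E'
from h import *
s,p=where(); print(move(np.r_[.534,.2131,.023]-p,RT(-84.6)))
E
```

```text
t 14.1 jig mm -400.9 -115.1 89.3 F jig [0.1 0.7] 1.4 open 60.0
[ 7.000e-03  2.200e-03  5.524e-01  2.000e-04  8.000e-04 -1.400e-03]
```

Descend and close.

Call:
drive_tool(
  steps=[
    [60,0.007,0.002,0.15,0,0,-0.001],
    [60,0.007,0.002,0.3,0,0,-0.001],
    [60,0.007,0.002,0.45,0,0,-0.001],
    [60,0.007,0.002,0.52,0,0,-0.001],
    [60,0.007,0.002,0.55,0,0,-0.001],
    [60,0.007,0.002,0.55,0,0,-0.001],
  ],
)

```text
time_s: 14.7
position: [0.5346, 0.2144, 0.0243]
tcp_rot: [[0.995, 0.096, 0.002], [0.096, -0.995, 0.0], [0.002, -0.0, -1.0]]
force: [-0.3, -0.1, -0.3]
opening: 0.694
grasp_force: 0.0
```

Call:
drive_tool(
  steps=[
    [10,0,0,0,0,0,0],
    [10,0,0,0,0,0,0],
    [10,0,0,0,0,0,0],
    [10,0,0,0,0,0,0],
    [10,0,0,0,0,0,0],
    [10,0,0,0,0,0,0],
    [10,0,0,0,0,0,0],
    [10,0,0,0,0,0,0],
  ],
)

```text
time_s: 15.5
position: [0.5337, 0.2142, 0.0233]
tcp_rot: [[0.995, 0.096, -0.0], [0.096, -0.995, -0.0], [-0.0, 0.0, -1.0]]
force: [0.0, -1.4, 0.4]
opening: 0.18
grasp_force: 30.0
```

```bash
python3 - <<'E'
from h import *
s,p=where(); print(p,s['grasp_force'])
E
```

```text
t 15.5 jig mm -401.9 -114.8 23.3 F jig [1.4 0.4] 0.4 open 15.7
[0.53373433 0.21418466 0.0233463 ] 29.99956081621349
```

Call:
drive_tool(
  steps=[
    [10,0,0,-0.05,0,0,0],
    [10,0,0,-0.2,0,0,0],
    [10,0,0,-0.4,0,0,0],
    [10,0,0,-0.6,0,0,0],
    [10,0,0,-0.8,0,0,0],
    [10,0,0,-0.8,0,0,0],
  ],
)

```text
time_s: 16.1
position: [0.5356, 0.2152, 0.122]
tcp_rot: [[0.995, 0.096, 0.006], [0.096, -0.995, 0.002], [0.006, -0.001, -1.0]]
force: [0.7, -0.2, -5.2]
opening: 0.18
grasp_force: 30.0
```

Call:
drive_tool(
  steps=[
    [10,-0.02,0.3,0,0,0,0],
    [10,-0.04,0.6,0,0,0,0],
    [10,-0.06,0.87,0,0,0,0],
    [10,-0.06,0.87,0,0,0,0],
  ],
)

```text
time_s: 16.5
position: [0.5357, 0.1063, 0.1177]
tcp_rot: [[0.996, 0.092, -0.003], [0.092, -0.996, -0.001], [-0.003, 0.001, -1.0]]
force: [0.5, -0.1, -5.0]
opening: 0.182
grasp_force: 30.0
```

Call:
drive_tool(
  steps=[
    [10,-0.02,0.3,0,0,0,0],
    [10,-0.04,0.6,0,0,0,0],
    [10,-0.06,0.87,0,0,0,0],
    [10,-0.06,0.87,0,0,0,0],
  ],
)

```text
time_s: 16.9
position: [0.5397, 0.0021, 0.1181]
tcp_rot: [[0.996, 0.092, -0.001], [0.092, -0.996, -0.001], [-0.001, 0.001, -1.0]]
force: [-0.4, 0.5, -5.0]
opening: 0.183
grasp_force: 30.0
```

Call:
drive_tool(
  steps=[
    [10,-0.02,0.3,0,0,0,0.0],
    [10,-0.04,0.6,0,0,0,0],
    [10,-0.06,0.87,0,0,0,0],
    [10,-0.06,0.87,0,0,0,0],
  ],
)

```text
time_s: 17.3
position: [0.5433, -0.1025, 0.1185]
tcp_rot: [[0.996, 0.093, 0.001], [0.093, -0.996, -0.001], [0.001, 0.002, -1.0]]
force: [0.6, 0.5, -5.8]
opening: 0.178
grasp_force: 30.0
```

Call:
drive_tool(
  steps=[
    [10,-0.02,0.3,0,0,0,0.07],
    [10,-0.04,0.6,0,0,0,0.14],
    [10,-0.06,0.8,0,0,0,0.2],
    [10,-0.06,0.8,0,0,0,0.23],
    [10,-0.06,0.8,0,0,0,0.23],
    [10,-0.06,0.8,0,0,0,0.23],
  ],
)

```text
time_s: 17.9
position: [0.5437, -0.1937, 0.1183]
tcp_rot: [[0.97, -0.244, -0.002], [-0.244, -0.97, 0.002], [-0.003, -0.001, -1.0]]
force: [-0.4, -0.8, -5.0]
opening: 0.181
grasp_force: 30.0
```

```bash
python3 - <<'E'
from h import *
s,p=where(); print(s['grasp_force'],move(T(0,0,117)-p,RJ))
w=cam('wrist'); cv2.imwrite('pics/w7.png',w['color']); np.save('w7.npy',w,allow_pickle=True)
E
```

```text
t 17.9 jig mm -9.0 -5.0 118.3 F jig [ 0.8 -0.2] -5.0 open 15.7
29.999830797314644 [ 0.0416  0.0747  0.011  -0.001   0.0019  0.0009]
```

View pics/w7.png

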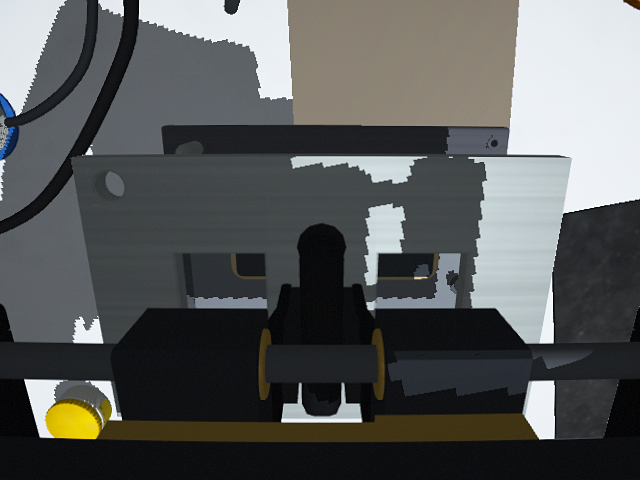

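Held plate: top corners at (72,157) and (571,157), bore a at (115,184); guide pin a's tip shows at (190,148). I'll work out the plate's pose in the tool frame.

```bash
cat >> h.py <<'E'
def held(c,s,corn,bore):
    """plate pose (jig frame, mm, deg) of held plate from its two far corners and bore a"""
    g=cv2.cvtColor(c['color'],cv2.COLOR_BGR2GRAY); p=np.array(s['position']); zt=p[2]-.0073
    px=cv2.cornerSubPix(g,np.array(corn,np.float32).reshape(-1,1,2),(4,4),(-1,-1),(3,50,.01)).reshape(-1,2)
    W=onz(c,np.r_[px,[bore]],zt)[:,:2]; L=np.array([[-102,64],[102,64],[-88,52]])/1e3
    t,a,r=fit2(L,W); print('px',px.round(1).tolist(),'res mm',(r*1e3).round(1).tolist(),'width',np.linalg.norm(W[1]-W[0]))
    print('plate jig mm',((t-n)@ex*1e3).round(2),((t-n)@ey*1e3).round(2),'deg rel',np.degrees(a)+104.22); 
    R=np.array(s['tcp_rot'])[:2,:2]; print('plate in tool mm',(R.T@(t-p[:2])*1e3).round(2)); return t
E
python3 - <<'E'
from h import *
c=np.load('w7.npy',allow_pickle=True).item(); s=read_state(); g=cv2.cvtColor(c['color'],cv2.COLOR_BGR2GRAY)
y,x=184,115; q=g[y-20:y+21,x-22:x+23]; d=(abs(q.astype(int)-int(np.median(q)))>18).astype(np.uint8); k,l,st,ce=cv2.connectedComponentsWithStats(d)
for i in range(1,k):
    if st[i,4]>40: print(st[i]+[x-22,y-20,0,0,0])
held(c,s,[(72,157),(571,157)],(115,184))
Q=cloud(c); print(Q[220,120],Q[190,530])
E
```

```text
[106 172  18  24 325]
px [[72.0, 157.0], [570.5, 157.1999969482422]] res mm [[-0.2, 0.4], [0.3, 1.8], [-0.0, -2.1]] width 0.20253779833604538
plate jig mm -7.81 -5.05 deg rel 0.08819821609067446
plate in tool mm [-0.24  1.11]
[ 0.60028746 -0.1204101   0.11112037] [ 0.57125971 -0.28971082  0.11142424]
```

```bash
python3 - <<'E'
from h import *
c=np.load('w7.npy',allow_pickle=True).item(); s=read_state()
t=held(c,s,[(72,157),(571,157)],(110,184))
d=np.r_[n-t,.075-s['position'][2]]; print(move(d,RJ))
E
```

```text
px [[72.0, 157.0], [570.5, 157.1999969482422]] res mm [[-0.5, -0.3], [0.2, 1.1], [0.3, -0.8]] width 0.20253779833604538
plate jig mm -8.56 -5.07 deg rel 0.04945411086221441
plate in tool mm [-0.26  0.37]
[ 0.0429  0.0718  0.3627 -0.0007  0.0015  0.0011]
```

Call:
drive_tool(
  steps=[
    [10,0.02,0.04,0.0,0,0,0],
    [10,0.043,0.072,0.05,0,0,0.001],
    [10,0.043,0.072,0.15,0,0,0.001],
    [10,0.043,0.072,0.25,0,0,0.001],
    [10,0.043,0.072,0.32,0,0,0.001],
    [10,0.043,0.072,0.36,0,0,0.001],
    [10,0.043,0.072,0.36,0,0,0.001],
    [10,0.043,0.072,0.36,0,0,0.001],
  ],
)

```text
time_s: 18.75
position: [0.5474, -0.2053, 0.0761]
tcp_rot: [[0.969, -0.248, 0.0], [-0.248, -0.969, -0.0], [0.0, 0.0, -1.0]]
force: [-0.3, 0.0, -5.1]
opening: 0.181
grasp_force: 30.0
```

```bash
python3 - <<'E'
from h import *
s,p=where(); c=cam('wrist'); np.save('w8.npy',c,allow_pickle=True)
zt=p[2]-.0073
A=T(-88,52,46); print('pin tip',proj(c,[A]),'bore top',proj(c,[T(-88,52,zt*1e3)]),'bot',proj(c,[T(-88,52,zt*1e3-10)]))
x,y=proj(c,[T(-88,52,zt*1e3)])[0].astype(int); print(x,y)
a=c['color'][y-50:y+50,max(x-66,0):x+67]; b=c['color'][200:320,150:470]
im=np.zeros((600,800,3),np.uint8); a=cv2.resize(a,(798,600),interpolation=cv2.INTER_CUBIC); cv2.imwrite('pics/w8.png',a); print(max(x-66,0),y-50)
E
```

```text
t 18.75 jig mm 1.4 1.5 76.1 F jig [ 0.  -0.3] -5.1 open 15.8
pin tip [[128.78794693 179.70471581]] bore top [[104.92676245 188.98833077]] bot [[116.0871789  184.63985488]]
104 188
38 138
```

View pics/w8.png

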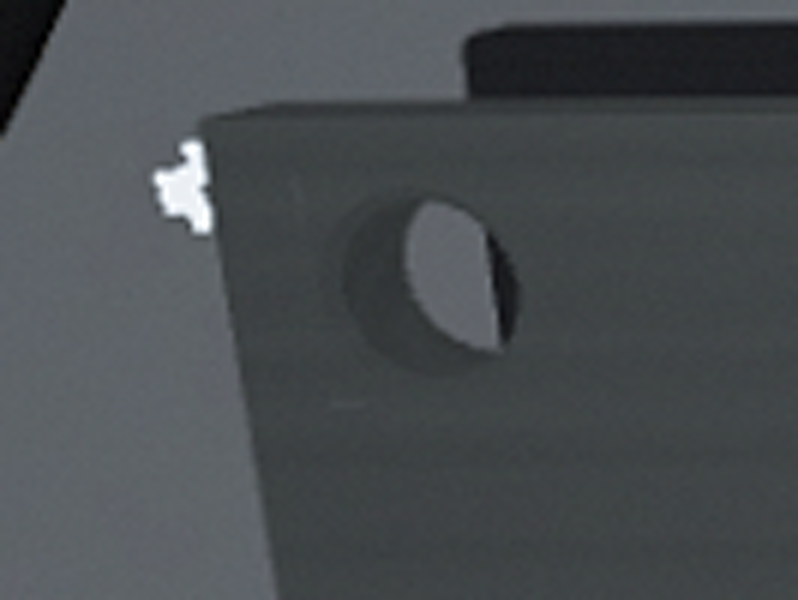

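Bore a's rim centre is at pixel (109.4,185), so the plate is about 2 mm past in both x and y. I'll cross-check the nest with the jig's corners and pin a in the previous view.

```bash
python3 - <<'E'
from h import *
for f in ('w7.npy','w8.npy','w1.npy'):
    c=np.load(f,allow_pickle=True).item(); g=cv2.cvtColor(c['color'],cv2.COLOR_BGR2GRAY)
    e=proj(c,[T(-110,66,12),T(110,66,12)]); 
    px=cv2.cornerSubPix(g,e.astype(np.float32).reshape(-1,1,2),(6,6),(-1,-1),(3,50,.01)).reshape(-1,2)
    W=onz(c,px,.012)[:,:2]-n; print(f,'exp',e.round(1).tolist(),'got',px.round(1).tolist(),'jig mm',(np.c_[W@ex,W@ey]*1e3).round(1).tolist())
c=np.load('w7.npy',allow_pickle=True).item(); print('pin',proj(c,[T(-88,52,46),T(-93,52,42),T(-83,52,42),T(-88,57,42)]).round(1).tolist())
x,y=190,150; a=cv2.resize(c['color'][y-38:y+37,x-50:x+50],(800,600),interpolation=cv2.INTER_CUBIC); cv2.imwrite('pics/w7c.png',cv2.convertScaleAbs(a,alpha=2))
E
```

```text
w7.npy exp [[159.9, 125.8], [511.2, 127.1]] got [[161.10000610351562, 126.4000015258789], [509.29998779296875, 128.5]] jig mm [[-109.3, 65.6], [108.9, 65.1]]
w8.npy exp [[112.9, 143.4], [523.7, 143.0]] got [[114.5, 144.10000610351562], [521.5, 144.60000610351562]] jig mm [[-109.2, 65.6], [108.9, 65.1]]
w1.npy exp [[179.4, 171.5], [443.6, 156.0]] got [[180.1999969482422, 171.6999969482422], [443.79998779296875, 156.8000030517578]] jig mm [[-109.3, 65.7], [110.2, 65.3]]
pin [[179.1, 154.4], [172.6, 153.6], [190.1, 153.5], [180.6, 144.6]]
```

View pics/w7c.png

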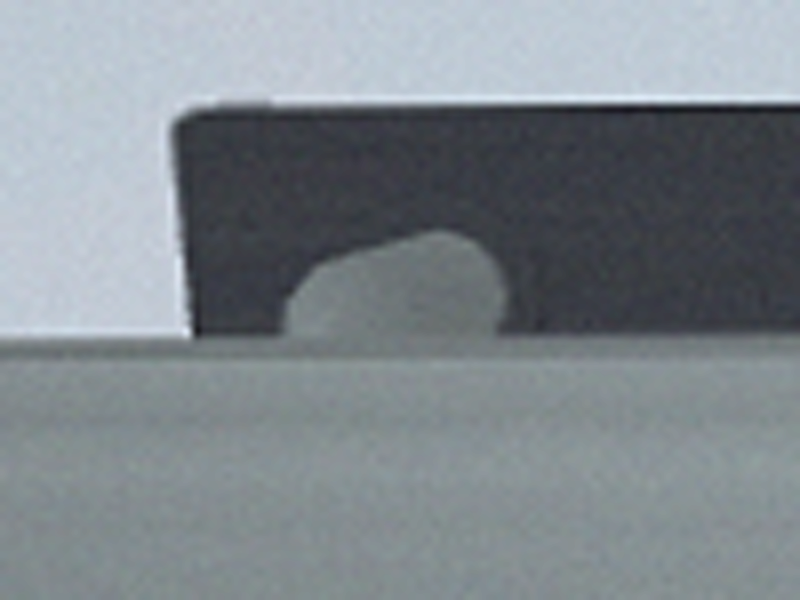

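Corners agree with the nest to about 0.5 mm; pin a's tip is where expected. Correct by -1.8/-1.6 mm and recheck.

Call:
drive_tool(
  steps=[
    [10,-0.007,-0.008,0,0,0,0],
    [10,-0.013,-0.015,0,0,0,0],
    [10,-0.013,-0.015,0.03,0,0,0],
    [10,-0.013,-0.015,0.05,0,0,0],
    [10,-0.013,-0.015,0.05,0,0,0],
  ],
)

```text
time_s: 19.3
position: [0.5459, -0.2029, 0.0697]
tcp_rot: [[0.969, -0.248, -0.001], [-0.248, -0.969, 0.001], [-0.001, -0.0, -1.0]]
force: [0.1, -0.2, -5.3]
opening: 0.182
grasp_force: 30.0
```

```bash
cat >> h.py <<'E'
def bore_a():
    """fit the bore rim ellipse near its expected place, report plate offset from nest"""
    s,p=where(); c=cam('wrist'); zt=p[2]-.0073; e=proj(c,[T(-88,52,zt*1e3)])[0]; x,y=e.astype(int)
    g=cv2.GaussianBlur(cv2.cvtColor(c['color'],cv2.COLOR_BGR2GRAY),(3,3),0)
    far=proj(c,[T(-102,64,zt*1e3),T(102,64,zt*1e3)]).astype(np.float32); px=cv2.cornerSubPix(g,far.reshape(-1,1,2),(6,6),(-1,-1),(3,50,.01)).reshape(-1,2)
    W=onz(c,px,zt)[:,:2]-n; print('corners jig mm',(np.c_[W@ex,W@ey]*1e3).round(1).tolist(),'exp bore px',e.round(1))
    cv2.imwrite('pics/b.png',cv2.resize(cv2.convertScaleAbs(c['color'][y-50:y+50,max(x-66,0):x+67],alpha=1.8),(798,600),interpolation=cv2.INTER_CUBIC)); print('crop origin',max(x-66,0),y-50,'scale',6); return c
E
python3 -c "
from h import *
bore_a()
c=np.load('w8.npy',allow_pickle=True).item()"; cp pics/b.png pics/b1.png
```

```text
t 19.3 jig mm -0.6 -0.6 69.7 F jig [0.2 0.1] -5.3 open 15.8
corners jig mm [[-102.4, 63.0], [101.5, 62.9]] exp bore px [108.7 184.1]
crop origin 42 134 scale 6
```

View pics/b1.png

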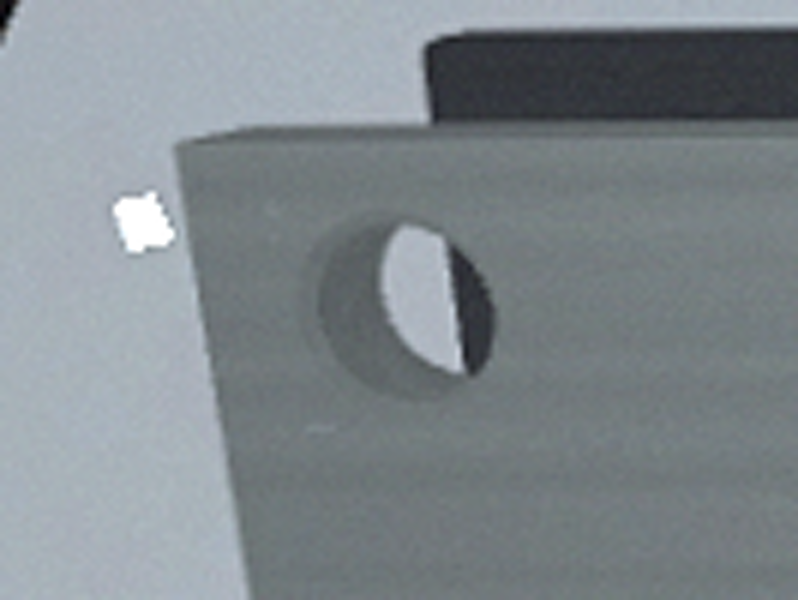

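Rim centre reads (109.4,184.9) against the expected (108.7,184.1), so the plate is within about 0.4 mm. That was more pictures than the 10 allowed, so I'll use only numbers from here. Lower gently while watching the force.

Call:
drive_tool(
  steps=[
    [10,0.003,0,0.01,0,0,0],
    [10,0.003,0,0.02,0,0,0],
    [10,0.003,0,0.03,0,0,0],
    [10,0.003,0,0.04,0,0,0],
    [10,0.003,0,0.05,0,0,0],
    [10,0.003,0,0.06,0,0,0],
    [10,0.003,0,0.07,0,0,0],
    [10,0.003,0,0.07,0,0,0],
  ],
)

```text
time_s: 20.15
position: [0.5464, -0.2031, 0.0615]
tcp_rot: [[0.969, -0.248, -0.0], [-0.248, -0.969, 0.0], [-0.0, -0.0, -1.0]]
force: [-0.1, 0.1, -6.1]
opening: 0.178
grasp_force: 30.0
```

```bash
python3 -c "
from h import *
s,p=where(); print(s['moment'],np.array(s['tcp_rot'])[:,2])"
```

```text
t 20.15 jig mm -0.5 0.0 61.5 F jig [-0.  -0.2] -6.1 open 15.5
[0.01040145 0.09641014 0.03143501] [-3.50897783e-04  2.18624362e-04 -9.99999915e-01]
```

Call:
drive_tool(
  steps=[
    [10,0,0,0.01,0,0,0],
    [10,0,0,0.02,0,0,0],
    [10,0,0,0.03,0,0,0],
    [10,0,0,0.03,0,0,0],
  ],
)

```text
time_s: 20.55
position: [0.5464, -0.2031, 0.0579]
tcp_rot: [[0.969, -0.248, -0.0], [-0.248, -0.969, 0.0], [-0.0, -0.0, -1.0]]
force: [0.3, -0.9, -4.5]
opening: 0.178
grasp_force: 30.0
```

Call:
drive_tool(
  steps=[
    [10,0,0,0.01,0,0,0],
    [10,0,0,0.02,0,0,0],
    [10,0,0,0.03,0,0,0],
    [10,0,0,0.03,0,0,0],
  ],
)

```text
time_s: 20.95
position: [0.5464, -0.2031, 0.0543]
tcp_rot: [[0.969, -0.248, -0.0], [-0.248, -0.969, 0.0], [-0.0, -0.0, -1.0]]
force: [-0.6, 0.0, -5.2]
opening: 0.179
grasp_force: 30.0
```

```bash
python3 -c "
from h import *
s,p=where(); print(s['moment'],np.array(s['tcp_rot'])[:,2])"
```

```text
t 20.95 jig mm -0.5 -0.0 54.3 F jig [ 0.1 -0.6] -5.2 open 15.6
[ 0.01776114  0.02556088 -0.06717229] [-4.09632604e-04  2.74997707e-04 -9.99999878e-01]
```

Call:
drive_tool(
  steps=[
    [10,0,0,0.012,0,0,0],
    [10,0,0,0.024,0,0,0],
    [10,0,0,0.036,0,0,0],
    [10,0,0,0.048,0,0,0],
    [10,0,0,0.06,0,0,0],
    [10,0,0,0.06,0,0,0],
  ],
)

```text
time_s: 21.55
position: [0.5464, -0.2031, 0.0471]
tcp_rot: [[0.969, -0.248, -0.0], [-0.248, -0.969, 0.0], [-0.001, -0.0, -1.0]]
force: [0.3, 0.3, -5.7]
opening: 0.184
grasp_force: 30.0
```

Call:
drive_tool(
  steps=[
    [10,0,0,0.01,0,0,0],
    [10,0,0,0.02,0,0,0],
    [10,0,0,0.03,0,0,0],
    [10,0,0,0.035,0,0,0],
    [10,0,0,0.035,0,0,0],
  ],
)

```text
time_s: 22.05
position: [0.5465, -0.2032, 0.043]
tcp_rot: [[0.969, -0.248, -0.0], [-0.248, -0.969, 0.0], [-0.0, -0.0, -1.0]]
force: [-1.5, -0.2, -4.7]
opening: 0.179
grasp_force: 30.0
```

```bash
python3 -c "
from h import *
s,p=where(); print(s['moment'],np.array(s['tcp_rot'])[:,2])"
```

```text
t 22.05 jig mm -0.5 0.1 43.0 F jig [ 0.6 -1.4] -4.7 open 15.5
[ 0.01681042  0.04441494 -0.03398441] [-2.22127600e-04  1.34268287e-04 -9.99999966e-01]
```

Feet are already below the phone's top with no reaction; continue to contact.

Call:
drive_tool(
  steps=[
    [10,0,0,0.008,0,0,0],
    [10,0,0,0.016,0,0,0],
    [10,0,0,0.022,0,0,0],
    [10,0,0,0.026,0,0,0],
    [10,0,0,0.026,0,0,0],
  ],
)

```text
time_s: 22.55
position: [0.5465, -0.2032, 0.0399]
tcp_rot: [[0.969, -0.248, -0.0], [-0.248, -0.969, 0.0], [-0.0, -0.0, -1.0]]
force: [-0.1, 0.3, -5.1]
opening: 0.181
grasp_force: 30.0
```

Call:
drive_tool(
  steps=[
    [10,0,0,0.004,0,0,0],
    [10,0,0,0.006,0,0,0],
    [10,0,0,0.006,0,0,0],
  ],
)

```text
time_s: 22.85
position: [0.5466, -0.2032, 0.0394]
tcp_rot: [[0.969, -0.248, 0.0], [-0.248, -0.969, -0.0], [0.0, 0.0, -1.0]]
force: [0.0, 0.7, -4.5]
opening: 0.18
grasp_force: 30.0
```

```bash
python3 -c "
from h import *
s,p=where(); print(s['moment'])"
```

```text
t 22.85 jig mm -0.4 0.2 39.4 F jig [-0.7 -0.2] -4.5 open 15.7
[ 0.031036    0.02005873 -0.01262516]
```

Call:
drive_tool(
  steps=[
    [10,0,0,0.003,0,0,0],
    [10,0,0,0.006,0,0,0],
    [10,0,0,0.006,0,0,0],
  ],
)

```text
time_s: 23.15
position: [0.5466, -0.2032, 0.0393]
tcp_rot: [[0.969, -0.248, 0.0], [-0.248, -0.969, -0.0], [0.0, 0.0, -1.0]]
force: [-2.4, 0.1, 3.9]
opening: 0.182
grasp_force: 30.0
```

```bash
python3 -c "
from h import *
s,p=where(); print(s['moment'])"
```

```text
t 23.15 jig mm -0.4 0.2 39.3 F jig [ 0.5 -2.3] 3.9 open 15.8
[ 0.19147882  0.36189948 -0.02489463]
```

Seated at the expected height (39.3 mm), with the support force felt. Release and retreat upward.

Call:
drive_tool(
  steps=[
    [40,0,0,0,0,0,0],
    [40,0,0,0,0,0,0],
    [40,0,0,0,0,0,0],
    [40,0,0,0,0,0,0],
    [40,0,0,-0.1,0,0,0],
    [40,0,0,-0.3,0,0,0],
    [40,0,0,-0.6,0,0,0],
    [40,0,0,-0.9,0,0,0],
  ],
)

```text
time_s: 23.95
position: [0.5463, -0.203, 0.148]
tcp_rot: [[0.969, -0.248, -0.001], [-0.248, -0.969, 0.0], [-0.001, -0.0, -1.0]]
force: [1.0, -0.9, 0.6]
opening: 0.457
grasp_force: 0.0
```

Call:
drive_tool(
  steps=[
    [40,0.1,0,-0.2,0,0,0],
    [40,0.2,0,-0.45,0,0,0],
    [40,0.2,0,-0.45,0,0,0],
    [40,0.2,0,-0.45,0,0,0],
  ],
)

```text
time_s: 24.35
position: [0.5699, -0.2091, 0.2016]
tcp_rot: [[0.969, -0.247, 0.001], [-0.247, -0.969, -0.001], [0.002, 0.001, -1.0]]
force: [-0.1, -0.2, -0.3]
opening: 0.459
grasp_force: 0.0
```

```bash
python3 - <<'E'
from h import *
s,p=where(); c=cam('wrist'); Q=cloud(c); g=cv2.cvtColor(c['color'],cv2.COLOR_BGR2GRAY)
e=proj(c,[T(-102,64,32),T(102,64,32)]); px=cv2.cornerSubPix(g,e.astype(np.float32).reshape(-1,1,2),(5,5),(-1,-1),(3,50,.01)).reshape(-1,2)
W=onz(c,px,.032)[:,:2]-n; print('plate corners jig',(np.c_[W@ex,W@ey]*1e3).round(1).tolist())
for q in [(-70,50),(70,50),(-20,50),(60,58),(-75,0),(75,0),(60,-25),(-70,-25),(0,0),(-38,0),(38,0)]:
    u,v=proj(c,[T(*q,32)])[0].round().astype(int); print(q,(np.nanmedian(Q[v-1:v+2,u-1:u+2,2])*1e3).round(1),end=' ')
t=cam('top'); hsv=cv2.cvtColor(t['color'],cv2.COLOR_BGR2HSV); 
for nm,lo,hi,b,z in [('tub',(18,120,80),(35,255,255),(290,265,340,310),.024),('spool',(100,120,80),(125,255,255),(300,175,345,220),.032)]:
    m=cv2.inRange(hsv,lo,hi)[b[1]:b[3],b[0]:b[2]]; ys,xs=np.nonzero(m); print(nm,onz(t,[[xs.mean()+b[0],ys.mean()+b[1]]],z).round(3) if len(xs) else None)
m=(cv2.cvtColor(t['color'],cv2.COLOR_BGR2GRAY)<50)[305:325,222:292]; ys,xs=np.nonzero(m); print('spudger px',xs.mean()+222,ys.mean()+305)
E
```

```text
t 24.35 jig mm -0.4 24.2 201.6 F jig [ 0.2 -0. ] -0.3 open 40.0
plate corners jig [[-103.3, 67.4], [103.1, 63.4]]
(-70, 50) 31.9 (70, 50) 32.6 (-20, 50) 32.4 (60, 58) 31.8 (-75, 0) 32.5 (75, 0) 32.3 (60, -25) 32.6 (-70, -25) 32.5 (0, 0) 66.2 (-38, 0) 21.9 (38, 0) 22.0 tub [[0.447 0.03  0.024]]
spool [[0.673 0.015 0.032]]
spudger px 251.08333333333334 314.6519607843137
```

```bash
python3 -c "
from h import *
print(order.hand_in())"
```

```text
the job is handed in; nothing more can be done
None
```

The phone was pushed against all three stops, and the plate was lowered over both pins and released, lying flat (top at 32 mm all over) with the tub, spool and spudger undisturbed; it was handed in at 24.4 s. The phone's edges were hidden under the plate at the end, so I could not recheck its contact with the stops. I viewed 12 pictures, two over the limit of 10.

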